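# Clip the pastry pin home and shut its case

## Robot

A 7-joint arm with a two-finger parallel gripper is mounted at the origin on the work surface. World frame = base frame: x ahead of the robot, y to its left, z up, the work surface at z = 0. Lengths are in m, angles in rad, forces in N, time in s.
With the tool pointing down it reaches from about 0.4 to 0.875 m from the base axis. Payload 6.5 kg.
Tool frame: the origin (TCP) lies midway between the tips of the shut fingers; the grasp point (between the pads) lies 19 mm behind it; z points along the fingers, y is the direction in which the jaws open and shut (so a half turn about z gives the same grasp; the last joint's range is limited). The gripper opens to 88 mm and grips with 3 to 60 N. Pads are 18 mm wide; open, the fingers measure 123 mm over their backs; the gripper's body (75 mm by 187 mm) begins 45 mm behind the grasp point.
Start: joints at [1.157, 0.536, -0.004, 1.538, 0.003, 1.067, -0.071], TCP at [0.222, -0.611, 0.239] pointing down, gripper open.
Joint ranges: [-2.7, 2.7], [-0.37, 2.16], [-1.27, 1.26], [0.24, 2.4], [-1.31, 4.45], [0.19, 1.91], [-2.76, 2.76]. Speed limits (rad/s): [2.39, 2.39, 3.14, 3.14, 3.14, 3.14, 3.14].

## Interface

Orientations are given as a unit quaternion [w, x, y, z].
In Python, from plant import monitor, eyes, ctrl, masks_of, tip_of gives the robot as it stands.
- The arm moves only by the tool send_rows, never from a script. Its argument "motion" is a list of rows, each a list of 6 numbers: the shift along the world's x, y, z scaled (see below), then the turn, a rotation vector about the world's x, y, z scaled (see below). In form: [[x, y, z, ax, ay, az], ...]. A call has 1 to 12 rows; each row shifts and turns the commanded pose from where the row before left it; what a row does not reach is not made up. The controller multiplies each number of a shift by 0.08 m and each number of a turn by 120 degrees. A row lasts 1/12 s, in which the tool goes at most 41.7 mm and 7.16 degrees, less where a joint would pass 70% of its speed; a pose out of reach is approached as far as the arm can. A call with a number of a shift or a turn outside -1 to 1 is refused whole. A call with a gripper value outside its range is refused whole. "grip" is the closure, from 0 (fully open) to 1 (shut), set as the call begins (left out, the last holds). The fingers move at their own pace and stop on an object; "newtons" is the grip in N (left out, the last holds). Time passes only in rows, so rows that do not move let the fingers close. It gives the time, the measured TCP pose, the force and the opening at its end, in the units of the state.
- monitor.sense(): the state, without advancing time (a new reading comes with each control period).
- eyes.capture(name): name is "side" or "top" or "wrist"; returns a dict with "pixels" (420x560x3 uint8, blue, green, red), "range_z" (420x560 float32, m along the optical axis (not along the pixel's ray), 0 where there is no reading), "camera_matrix" (3x3 intrinsics, pixels), "dist_coeffs" ([k1, k2, p1, p2, k3] as OpenCV has them; the pictures are not rectified), "origin" and "orientation" of the camera in the world; the wrist camera has in their place "hand_eye" (4x4, takes a point from camera to tool coordinates, whose origin is the TCP and whose axes are the flange's). Camera axes: x right, y down, z forward; pixel columns grow to the right and rows downward; lengths in m; the calibration is good to about 2 mm. A picture is of the moment at which its call begins: read the wrist's pose just before it.
- ctrl.job_done(): hands the job in, once; it reports no verdict.
Trained networks look in a picture, given as the dict that the camera call returned (one of the last four; its "shot" number tells which), for a name from the list of things; names that differ only in an ending like _2 or _b are one class to them, and where a whole thing is asked for, a point or a joint stands for the part that bears it (a point fixed in the world has none). Each returns a list of dicts, best first, with "conf" (0 to 1); they miss things now and then, are a little off and sometimes report something else, mostly with a low value. They report only what shows in the picture. A call takes as long as a camera call.
- masks_of(picture, label): "pixels" (420x560 bool, what is visible of it) and "at" ([row, column] in pixels, amid what is visible of it).
- tip_of(picture, label): "at" ([row, column] in pixels: a listed point, or the origin of a listed thing).
The state is a dict: "time": time; "q": joint angles; "qd": joint speeds; "joint_efforts": joint torques, N m; "tcp_pos": TCP position; "tool_rot": TCP orientation; "ft_force": force on the tool from outside, world axes, zero at the start; "wrist_torque": the same for the moment, N m; "width": finger opening in m.
Only numpy, scipy, OpenCV 4.12 (cv2) and the standard library are available. Lean on these libraries where they do the work, as an engineer would, in place of code of your own. Each camera call takes 0.05 s, during which the arm holds its last target.

## Task

The small wooden pastry pin has only been laid in its steel case: press its raised end down past the sprung jaw until it lies level on the bottom of the fork clip and the jaw has snapped back over it. Then lift the knee of the folding lid stay past centre by its black knob to unlock it, and lower the lid gently until it is fully shut. Do not let the lid slam, and leave the other things on the bench where they are.

Things in the scene. Friction and masses are not known exactly. Their poses are not given: they have to be found in the camera images.
- case: Open steel case fixed to the bench, 283 x 164 x 90 mm high, walls 4 mm, floor 5 mm. Origin under its centre; x along its length and the pin (away from the robot at yaw 0), y towards the lid's hinge side, z up. Inside, along y = -20 mm, are a fork clip at x = -85 mm and an eye at x = 52 mm that carry the pin; seated, its axis is level at z = 34 mm.
- clip (a point): Seat of the fork clip: centre of the seated pin's axis there (case x -85, y -20, z 34 mm). The clip is 20 mm long in x; its prongs are 25 mm apart and reach case z = 77 mm (-y side) and 66 mm (+y side).
- press_spot (a point): Top of the seated pin 40 mm from the clip towards the eye (case x -45, y -20, z 45 mm): here the pin can be pressed straight down clear of clip and eye; at the start its top is about 27 mm higher here. The eye, at case x = 42 to 62 mm and 57 mm high, closes over the pin's other end, with an end stop at x = 70 mm.
- pin_nose (a point): Centre of the raised end face of the beech pastry pin, a plain rod 22 mm in diameter, 190 mm long, about 70 g. At the start this end lies on the jaw, near case x = -120, y = -20, z = 79 mm; seated it is at z = 34 mm.
- pin_heel (a point): Centre of the pin's other end face, in the eye at about case x = 65 mm; its height changes little.
- jaw (a joint): Sprung jaw of the fork clip: a steel flap 20 x 20 mm hinged at the top of the clip's +y prong (case y -6, z 62 mm), sloping 35 degrees down across the slot. 0 = at rest, barring the slot; up to 0.93 rad as the pin pushes it aside; it springs back to 0 over the pin once the pin is down. Pushing the pin through takes roughly 8 to 16 N over 33 mm at the clip.
- lid (a joint): Steel lid 287 x 172 x 6 mm, 0.45 kg, hinged along the top of the case's +y wall. 0 = open, 85 degrees up, locked by the stay; 1.484 rad = shut, level. Its hinge is stiff (0.5 N m): the unlocked lid stays at any angle and must be pushed all the way down, up to 8 N at its free edge.
- lid_hinge (a point): On the lid's hinge axis (parallel to the case's x axis), middle of the case's length: case x 0, y 82 mm, z 92 mm.
- lid_edge (a point): Point on the lid's outer face (its top when shut), middle of the case's length, 12 mm from the free edge, 160 mm from the hinge. When shut it is at case x 0, y -78, z 98 mm.
- knee (a joint): Knee of the folding stay: two flat steel links (56 mm case to knee, 85 mm knee to lid) at the case's +x end. 0 = locked on its stop, 0.14 rad beyond straight; 0.14 = straight; above that it folds and lets the lid down; 2.87 with the lid shut. A light spring (0.03 N m) holds it locked. The lid cannot be lowered while it is locked.
- stay_knob (a point): Middle of the stay's black knob, a round pin 12 mm thick and 40 mm long, parallel to the case's x axis, on the lower link near the knee; locked it is at case x 102, y 3, z 146 mm. It swings about the lower link's pivot 64 mm below it (case y 2, z 82 mm): moved about 20 mm towards -y, away from the lid, it lifts the knee past centre with a few newtons; the lid itself hardly moves yet.
- bowl: Steel mixing bowl, 150 mm across, 65 mm high, loose; leave alone. Origin under its centre.
- cake_ring: Aluminium cake ring, 100 mm across, 45 mm high, loose; leave alone. Origin under its centre.
- scraper: Dough scraper lying flat, steel blade 100 x 130 mm with a black handle 20 mm thick, loose; leave alone.
- jar: Glass jar with a steel cap, 72 mm across, 110 mm high, loose; leave alone. Origin under its centre.

How it is judged:
On the way, in this order (a step that is already met when the one before it is completed fails the run):
1. the pin lies level in the fork clip and the jaw has snapped back over it (z of pin_nose in the frame of case below 0.039 m and z of pin_heel in the frame of case below 0.04 m and x of pin_nose in the frame of case below -0.105 m and y of pin_nose in the frame of case between -0.027 and -0.013 m and value of joint jaw below 0.2 rad), for 0.2 s.
2. the stay's knee is past centre (knee joint above 0.35 rad) (value of joint knee above 0.35 rad), for 0.1 s.
3. the lid is shut (value of joint lid above 1.434 rad), for 0.2 s.
At the end, for the whole second after the job is handed in: The pin lies in the clip and eye, both end centres less than 40 mm above the case's underside, the jaw sprung back over it (within 0.2 rad of rest); the lid is shut to within 0.05 rad (joint above 1.434) and everything is at rest (all of step 1 and value of joint lid above 1.434 rad and velocity of joint lid below 0.1 rad/s and linear speed of pin below 0.05 m/s); the robot touches nothing.
It fails at once if the lid slams: it swings faster than 2 rad/s towards shut (velocity of joint lid above 2 rad/s).
It fails at once if the bowl is moved more than 30 mm (distance of bowl from where it was at the start of the episode above 0.03 m).
It fails at once if the cake ring is moved more than 30 mm (distance of cake_ring from where it was at the start of the episode above 0.03 m).
It fails at once if the scraper is moved more than 30 mm (distance of scraper from where it was at the start of the episode above 0.03 m).
It fails at once if the jar is moved more than 30 mm (distance of jar from where it was at the start of the episode above 0.03 m).
It also fails if it takes over 53 s, if anything falls off the work surface, if the arm or the gripper's body presses on something with over 40 N, if the wrist force passes 120 N, or if a joint passes its speed limit or range.

## Working session

There is one attempt and no reset: what is moved stays moved. The work goes in short steps, Python scripts to look and compute and a tool call to move; the robot and the scene stay as the last step left them, time stands still between calls to the robot, and variables do not carry over. Pictures are saved under pics/ and viewed, and the job is handed in when it is done.

Besides the shell and the picture viewer there is one more tool, called after "Request:" as name(argument=value, ...) on one line, values as JSON. send_rows: Moves the arm, as the interface text tells. Shifts and turns lie within -1 to 1; 1 stands for 0.08 m of shift or 120 degrees of turn. Its arguments: {"type":"object","properties":{"motion":{"type":"array","items":{"type":"array","items":{"type":"number","minimum":-1,"maximum":1}}},"grip":{"type":"number"},"newtons":{"type":"number"}},"required":["motion"]}

```bash
ls; mkdir -p pics; cat > h.py <<'E'
import numpy as np, cv2
from scipy.spatial.transform import Rotation as R
from plant import monitor, eyes, ctrl, masks_of, tip_of
def rot(q): return R.from_quat([q[1],q[2],q[3],q[0]]).as_matrix()
def campose(p,st=None):
    if 'hand_eye' in p:
        T=np.array(p['hand_eye']); Rt=rot(st['tool_rot']); 
        return Rt@T[:3,:3], Rt@T[:3,3]+np.array(st['tcp_pos'])
    o=p['orientation']; o=np.array(o)
    return (o if o.shape==(3,3) else rot(o)), np.array(p['origin'])
def px2w(p,r,c,z=None,st=None):
    K=np.array(p['camera_matrix']);D=np.array(p['dist_coeffs'])
    n=cv2.undistortPoints(np.array([[[c,r]]],float),K,D)[0,0]
    if z is None: z=p['range_z'][int(round(r)),int(round(c))]
    Rm,t=campose(p,st)
    return Rm@(np.array([n[0],n[1],1])*z)+t
def cloud(p,mask=None,st=None):
    m=p['range_z']>0
    if mask is not None: m&=mask
    r,c=np.nonzero(m)
    K=np.array(p['camera_matrix']);D=np.array(p['dist_coeffs'])
    n=cv2.undistortPoints(np.stack([c,r],1).astype(float)[:,None],K,D)[:,0]
    z=p['range_z'][r,c]
    Rm,t=campose(p,st)
    return (np.c_[n,np.ones(len(n))]*z[:,None])@Rm.T+t, r,c
def w2px(p,P,st=None):
    Rm,t=campose(p,st); 
    q=(np.atleast_2d(P)-t)@Rm
    return cv2.projectPoints(q,np.zeros(3),np.zeros(3),np.array(p['camera_matrix']),np.array(p['dist_coeffs']))[0][:,0]
E
python3 - <<'E'
from h import *
s=monitor.sense(); print(s)
for n in ['side','top']:
    p=eyes.capture(n); cv2.imwrite(f'pics/{n}0.png',p['pixels']); print(n,p['origin'],p['orientation'],p['camera_matrix'])
    for l in ['case','clip','press_spot','pin_nose','pin_heel','lid_hinge','lid_edge','stay_knob','bowl','cake_ring','scraper','jar']:
        t=tip_of(p,l)
        if t:
            r,c=t[0]['at']; print(l,t[0],px2w(p,min(max(r,0),419),min(max(c,0),559)).round(4))
        else: print(l,None)
E
```

```text
pics
{'time': 0.0, 'q': array([ 1.15677301,  0.53718946, -0.00442882,  1.53883039,  0.00260671,
        1.06730363, -0.07120211]), 'qd': array([ 7.12605700e-04,  1.53178698e-04,  1.40344733e-03, -2.03656628e-03,
        5.27341107e-04,  2.77669812e-06, -3.26167045e-03]), 'joint_efforts': array([ 2.77810459e-04, -5.70978248e+01,  9.90890712e-01, -2.51604402e+01,
       -5.62172779e-02,  1.79317076e-02,  1.42881354e-04]), 'tcp_pos': array([ 0.22132646, -0.61051941,  0.23784074]), 'tool_rot': array([-8.34973875e-04,  9.84909493e-01,  1.73068040e-01, -2.16479073e-04]), 'ft_force': array([ 0.44585071, -0.8579175 , -1.01244202]), 'wrist_torque': array([ 0.01537713, -0.00929642,  0.03896536]), 'width': 0.08796164428735279}
side [0.34243327 0.93809851 1.06221132] [ 0.04542731 -0.09959801  0.91161046 -0.39621075] [[450.75587217   0.         279.07808093]
 [  0.         450.75587217 212.1097337 ]
 [  0.           0.           1.        ]]
case {'at': [222.3, 297.4], 'conf': 0.88} [ 0.5083 -0.0494  0.0866]
clip None
press_spot None
pin_nose None
pin_heel None
lid_hinge {'at': [219.0, 291.6], 'c
[... 764 characters left out ...]
spot {'at': [241.9, 332.9], 'conf': 0.9} [ 0.477  -0.1454  0.0675]
pin_nose {'at': [268.1, 335.2], 'conf': 0.68} [ 0.4069 -0.1463  0.0859]
pin_heel {'at': [200.8, 337.9], 'conf': 0.79} [ 0.5951 -0.1678  0.0387]
lid_hinge {'at': [220.5, 297.8], 'conf': 0.85} [ 0.5293 -0.0505  0.1109]
lid_edge {'at': [207.2, 304.5], 'conf': 0.97} [ 0.5457 -0.0621  0.2066]
stay_knob {'at': [181.1, 335.3], 'conf': 0.55} [ 0.6225 -0.1455  0.1519]
bowl {'at': [234.8, 426.0], 'conf': 0.94} [ 0.4997 -0.4187  0.0083]
cake_ring {'at': [170.8, 422.9], 'conf': 0.79} [ 0.6891 -0.4264  0.0036]
scraper {'at': [244.9, 136.5], 'conf': 0.7} [0.4814 0.3977 0.0136]
jar {'at': [176.2, 137.3], 'conf': 0.86} [0.6615 0.3811 0.0806]
```

```bash
python3 - <<'E'
import cv2
a=cv2.imread('pics/top0.png'); cv2.imwrite('pics/topc.png',cv2.resize(a[130:300,240:460],None,fx=3.6,fy=3.5,interpolation=cv2.INTER_CUBIC))
E
```

```text
(no output)
```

View pics/topc.png

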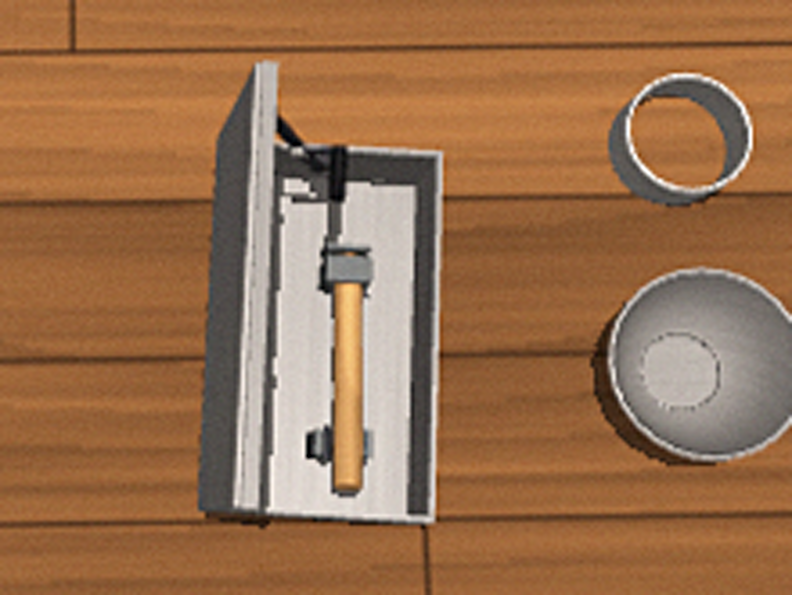

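View pics/side0.png

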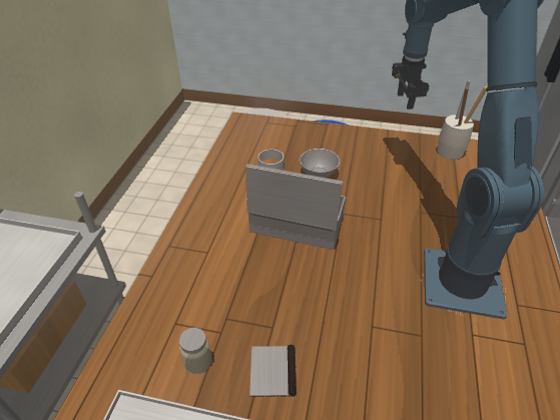

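```bash
cat > fit.py <<'E'
from h import *
from scipy.optimize import least_squares
p=eyes.capture('top'); s=monitor.sense()
a=np.deg2rad(85)
# lid open: point shut offset from hinge (y -160, z +6): rotate by -85deg about x  (free edge up)
ca,sa=np.cos(a),np.sin(a)
off=np.array([-160,6]); # rotate so that (-1,0)->(-cos,sin)
ey=np.array([-ca,sa]); ez=np.array([sa,ca])
o=160*ey+6*ez
pts={'case':(0,0,0),'clip':(-85,-20,34),'lid_hinge':(0,82,92),'lid_edge':(0,82+o[0],92+o[1]),'stay_knob':(102,3,146),'pin_nose':(-120,-20,79),'press_spot':(-45,-20,45)}
obs=[];P=[];names=[]
for k,v in pts.items():
    t=tip_of(p,k)
    if t: names.append(k);obs.append(t[0]['at'][::-1]);P.append(np.array(v)/1000)
obs=np.array(obs);P=np.array(P)
def tr(x,P):
    c,s_=np.cos(x[2]),np.sin(x[2]); return np.c_[c*P[:,0]-s_*P[:,1]+x[0],s_*P[:,0]+c*P[:,1]+x[1],P[:,2]]
f=lambda x:(w2px(p,tr(x,P))-obs).ravel()
r=least_squares(f,[.52,-.13,0],loss='soft_l1'); print(r.x)
for n,e in zip(names,f(r.x).reshape(-1,2)): print(n,e.round(1))
x=r.x
# refine with rim cloud
C,_,_=cloud(p)
c,s_=np.cos(x[2]),np.sin(x[2])
L=np.c_[(C[:,:2]-x[:2])@np.array([[c,-s_],[s_,c]]),C[:,2]]
m=(abs(L[:,2]-.09)<.008)&(abs(L[:,0])<.16)&(L[:,1]<.06)&(L[:,1]>-.1)
m&=(L[:,1]<-.06)|(abs(L[:,0])>.125)
rim=C[m]; print(len(rim), rim[:,2].mean())
def g(x):
    c,s_=np.cos(x[2]),np.sin(x[2])
    l=(rim[:,:2]-x[:2])@np.array([[c,-s_],[s_,c]])
    return 1000*np.minimum(abs(l[:,1]+.080),abs(abs(l[:,0])-.1395))
r2=least_squares(g,x,loss='soft_l1',f_scale=2); print('rim fit',r2.x,np.sqrt(np.mean(g(r2.x)**2)),np.median(g(x)))
np.save('case.npy',r2.x)
d=p['pixels'].copy()
for q in w2px(p,tr(r2.x,P)): cv2.circle(d,tuple(int(v) for v in q.round()),2,(0,0,255),-1)
B=np.array([[sx*.1415,sy*.082,.09] for sx,sy in((1,1),(1,-1),(-1,-1),(-1,1))])
cv2.polylines(d,[w2px(p,tr(r2.x,B)).round().astype(int)],True,(0,255,0),1)
cv2.imwrite('pics/fit.png',cv2.resize(d[130:300,240:460],None,fx=3.6,fy=3.5,interpolation=cv2.INTER_CUBIC))
print(dict(zip(names,tr(r2.x,P).round(4))))
E
python3 fit.py
```

```text
[ 0.5199699  -0.13711017 -0.12208409]
case [1.6 1.7]
clip [-5.2  1.1]
lid_hinge [-0.6  0.2]
lid_edge [-0.5 -0.8]
stay_knob [ -0.2 -72.2]
pin_nose [ 0.6 -1.4]
press_spot [2.7 2.3]
407 0.09007362069725179
rim fit [ 0.52550259 -0.1367468  -0.07174556] 2.890069135265037 4.655126304166757
{'case': array([ 0.5255, -0.1367,  0.    ]), 'clip': array([ 0.4393, -0.1506,  0.034 ]), 'lid_hinge': array([ 0.5314, -0.055 ,  0.092 ]), 'lid_edge': array([ 0.5308, -0.0629,  0.2519]), 'stay_knob': array([ 0.6275, -0.1411,  0.146 ]), 'pin_nose': array([ 0.4044, -0.1481,  0.079 ]), 'press_spot': array([ 0.4792, -0.1535,  0.045 ])}
```

View pics/fit.png

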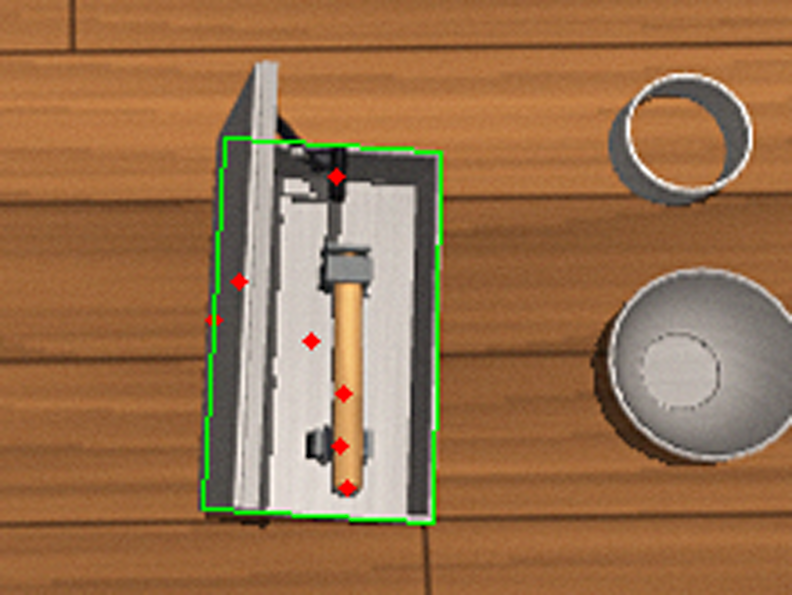

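Request:
send_rows(motion=[[0.2,0.35,0,0,0,0.055],[0.2,0.35,0,0,0,0.055],[0.2,0.35,0,0,0,0.055],[0.2,0.35,0,0,0,0.055],[0.2,0.35,0,0,0,0.055],[0.2,0.35,0,0,0,0.055],[0.2,0.35,0,0,0,0.055],[0.2,0.35,0,0,0,0.055],[0.2,0.35,0,0,0,0.055],[0.2,0.35,0,0,0,0.055],[0.2,0.35,-0.1,0,0,0],[0.2,0.35,-0.1,0,0,0]], grip=1, newtons=30)

```text
time: 2.7
tcp_pos: [0.4144, -0.2741, 0.2232]
tool_rot: [0.001, 0.732, 0.682, 0.0]
ft_force: [0.9, -0.7, 0.4]
width: 0.0101
```

Request:
send_rows(motion=[[0.2,0.37,-0.1,0,0,0],[0.2,0.37,-0.1,0,0,0],[0.2,0.37,-0.1,0,0,0],[0.2,0.37,-0.1,0,0,0],[0,0,0,0,0,0],[0,0,0,0,0,0]])

```text
time: 3.2
tcp_pos: [0.4782, -0.1546, 0.1905]
tool_rot: [-0.0, 0.73, 0.683, 0.0]
ft_force: [-0.1, -1.1, 0.3]
width: 0.0008
```

```bash
cat > w.py <<'E'
from h import *
import sys
s=monitor.sense(); p=eyes.capture('wrist')
print(s['time'],s['tcp_pos'],s['ft_force'],s['width'])
x=np.load('case.npy')
def cw(P):
    c,s_=np.cos(x[2]),np.sin(x[2]);P=np.atleast_2d(P)/1000. ; return np.c_[c*P[:,0]-s_*P[:,1]+x[0],s_*P[:,0]+c*P[:,1]+x[1],P[:,2]]
d=p['pixels'].copy()
for k in ['clip','press_spot','pin_nose','pin_heel','stay_knob','lid_edge','lid_hinge']:
    t=tip_of(p,k)
    if t:
        r,c=t[0]['at']; cv2.circle(d,(int(c),int(r)),3,(0,0,255),-1)
        if 0<=r<419 and 0<=c<559:
            W=px2w(p,r,c,st=s); c0,s0=np.cos(x[2]),np.sin(x[2])
            print(k,t[0],W.round(4),'case',((W[:2]-x[:2])@np.array([[c0,-s0],[s0,c0]])).round(4))
for P in [(-85,-20,34),(-45,-20,72),(102,3,146),(-120,-20,79),(-141.5,-82,90),(-141.5,82,90),(141.5,-82,90)]:
    q=w2px(p,cw(P),s)[0]; 
    if abs(q).max()<2000: cv2.circle(d,tuple(int(v) for v in q),3,(0,255,0),1)
cv2.imwrite(sys.argv[1],d)
E
python3 w.py pics/w1.png
```

```text
3.2 [ 0.47818434 -0.15461085  0.19051584] [-0.05438647 -1.0701036   0.33865155] 0.0007594832976232877
clip {'at': [195.1, 250.6], 'conf': 0.78} [ 0.4456 -0.1436  0.0701] case [-0.0792 -0.0126]
press_spot {'at': [197.8, 282.9], 'conf': 0.93} [ 0.4755 -0.1488  0.0679] case [-0.049  -0.0156]
pin_nose {'at': [207.8, 208.6], 'conf': 0.82} [ 0.4097 -0.1485  0.0871] case [-0.1146 -0.02  ]
stay_knob {'at': [203.8, 502.8], 'conf': 0.93} [ 0.6218 -0.1409  0.1502] case [0.0963 0.0028]
lid_edge {'at': [50.5, 466.7], 'conf': 0.9} [ 0.5252 -0.0663  0.2612] case [-0.0053  0.0703]
lid_hinge {'at': [168.8, 324.0], 'conf': 0.43} [ 0.5227 -0.1349  0.0031] case [-0.0029  0.0016]
```

View pics/w1.png

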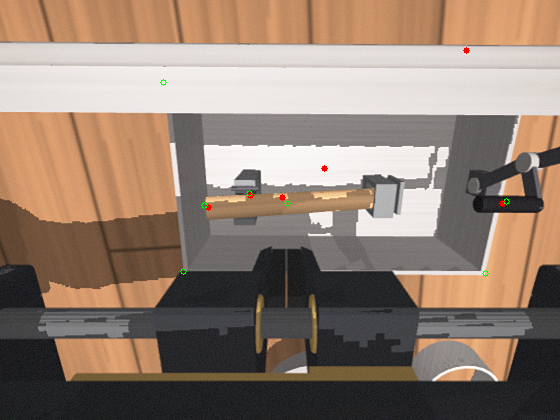

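Request:
send_rows(motion=[[0,0.01,-0.28,0,0,0],[0,0,-0.28,0,0,0],[0,0,-0.28,0,0,0],[0,0,-0.28,0,0,0],[0,0,-0.25,0,0,0],[0,0,0,0,0,0],[0,0,-0.06,0,0,0],[0,0,-0.06,0,0,0],[0,0,0,0,0,0]])

```text
time: 4.35
tcp_pos: [0.4782, -0.1565, 0.0721]
tool_rot: [0.001, 0.732, 0.681, 0.0]
ft_force: [-0.5, -1.3, 1.6]
width: 0.0005
```

Request:
send_rows(motion=[[0,0.03,0,0,0,0],[0,0,-0.05,0,0,0],[0,0,-0.05,0,0,0],[0,0,-0.05,0,0,0],[0,0,-0.05,0,0,0],[0,0,0,0,0,0]])

```text
time: 4.85
tcp_pos: [0.4777, -0.1535, 0.0559]
tool_rot: [0.0, 0.732, 0.682, 0.0]
ft_force: [-1.0, -0.1, 3.0]
width: 0.0006
```

```bash
python3 w.py pics/w2.png; python3 - <<'E'
from h import *
p=eyes.capture('top'); cv2.imwrite('pics/t2.png',cv2.resize(p['pixels'][130:300,240:460],None,fx=3.6,fy=3.5,interpolation=cv2.INTER_CUBIC))
E
```

```text
4.85 [ 0.47772213 -0.15346254  0.05590453] [-1.01862027 -0.105474    2.98268619] 0.000623553876506876
clip {'at': [253.2, 226.4], 'conf': 0.63} [ 0.4449 -0.1459  0.0524] case [-0.0797 -0.0149]
pin_nose {'at': [264.4, 158.9], 'conf': 0.7} [ 0.4096 -0.1467  0.0592] case [-0.1148 -0.0182]
stay_knob {'at': [265.3, 161.6], 'conf': 0.35} [ 0.4114 -0.147   0.06  ] case [-0.1131 -0.0184]
lid_hinge {'at': [42.3, 419.9], 'conf': 0.72} [ 0.5276 -0.0567  0.095 ] case [-0.0036  0.08  ]
```

View pics/w2.png

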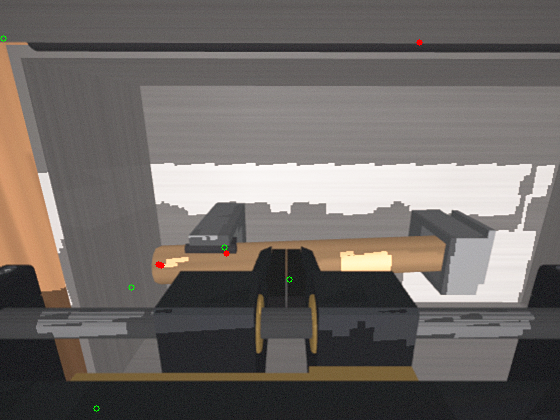

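View pics/t2.png

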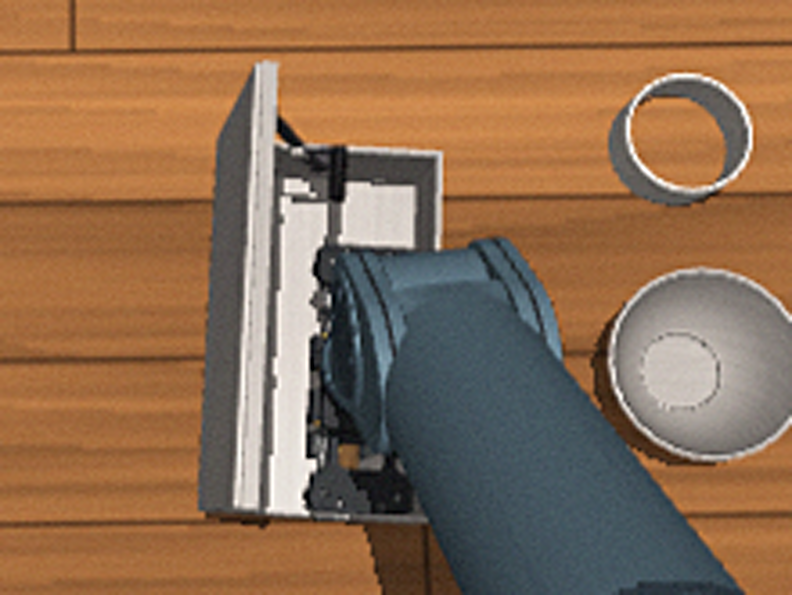

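Request:
send_rows(motion=[[0,0,-0.05,0,0,0],[0,0,-0.05,0,0,0],[0,0,-0.04,0,0,0],[0,0,0,0,0,0],[0,0,0,0,0,0]])

```text
time: 5.72
tcp_pos: [0.4774, -0.1535, 0.0451]
tool_rot: [0.0, 0.732, 0.682, -0.0]
ft_force: [-5.2, 1.2, 16.5]
width: 0.0007
```

```bash
python3 w.py pics/w3.png
```

```text
5.7167 [ 0.47737178 -0.15350926  0.04505879] [-5.1875893   1.19017326 16.5417667 ] 0.0006818987557742731
clip {'at': [258.4, 221.3], 'conf': 0.63} [ 0.4475 -0.1382  0.0637] case [-0.0777 -0.0071]
pin_nose {'at': [257.7, 164.1], 'conf': 0.92} [ 0.4096 -0.1461  0.042 ] case [-0.1149 -0.0176]
lid_hinge {'at': [29.2, 440.5], 'conf': 0.9} [ 0.5262 -0.057   0.0996] case [-0.005   0.0796]
```

View pics/w3.png

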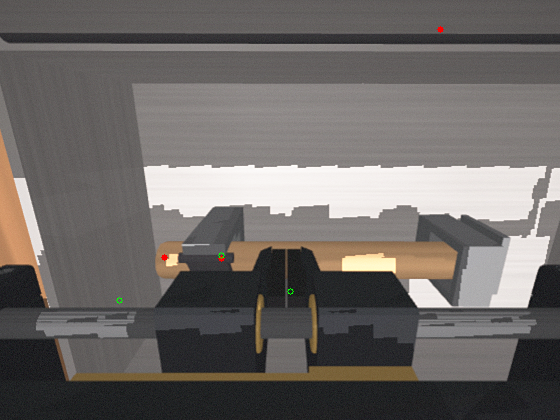

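Request:
send_rows(motion=[[0,0,-0.03,0,0,0],[0,0,0,0,0,0],[0,0,0,0,0,0]])

```text
time: 6.37
tcp_pos: [0.4774, -0.1537, 0.0446]
tool_rot: [0.0, 0.732, 0.682, -0.001]
ft_force: [-13.4, 2.4, 44.1]
width: 0.0004
```

Request:
send_rows(motion=[[0,0,0.1,0,0,0],[0,0,0.25,0,0,0],[0,0,0.35,0,0,0],[0,0,0.35,0,0,0],[0,0,0.35,0,0,0],[0,0,0.3,0,0,0],[0,0,0,0,0,0]])

```text
time: 6.95
tcp_pos: [0.4805, -0.154, 0.182]
tool_rot: [0.003, 0.732, 0.681, 0.002]
ft_force: [-0.1, 0.8, 0.4]
width: 0.0006
```

```bash
python3 w.py pics/w4.png
```

```text
6.95 [ 0.48046584 -0.15399319  0.182007  ] [-0.05812743  0.78443272  0.39279438] 0.0006481460094864388
clip {'at': [197.6, 248.1], 'conf': 0.89} [ 0.4461 -0.1458  0.0599] case [-0.0786 -0.0147]
pin_nose {'at': [198.1, 213.4], 'conf': 0.92} [ 0.4091 -0.148   0.0433] case [-0.1153 -0.0196]
pin_heel {'at': [198.1, 390.3], 'conf': 0.82} [ 0.5817 -0.1576  0.0548] case [ 0.0576 -0.0168]
stay_knob {'at': [197.3, 247.4], 'conf': 0.68} [ 0.4455 -0.1454  0.06  ] case [-0.0792 -0.0144]
lid_edge {'at': [45.1, 476.4], 'conf': 0.59} [ 0.5236 -0.0664  0.2625] case [-0.007  0.07 ]
lid_hinge {'at': [372.3, 445.8], 'conf': 0.2} [ 0.6628 -0.3909  0.0411] case [ 0.1552 -0.2437]
```

View pics/w4.png

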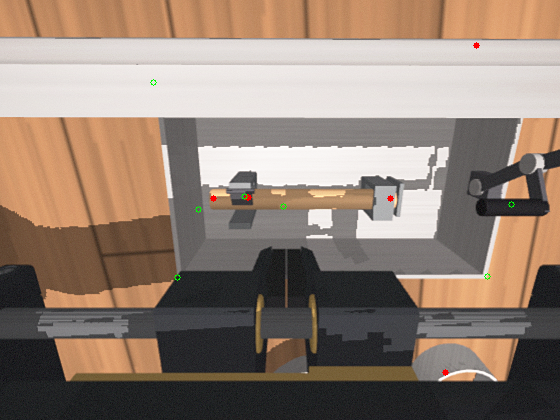

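```bash
python3 - <<'E'
from h import *
s=monitor.sense(); x=np.load('case.npy'); c0,s0=np.cos(x[2]),np.sin(x[2])
for n in ['wrist','top']:
    p=eyes.capture(n)
    C,r,c=cloud(p,st=s)
    L=np.c_[(C[:,:2]-x[:2])@np.array([[c0,-s0],[s0,c0]]),C[:,2]]*1000
    m=(L[:,0]>60)&(L[:,0]<160)&(abs(L[:,1])<60)&(L[:,2]>96)&(L[:,2]<215)
    I=L[m]; print(n,m.sum())
    # bins by y: x range & z
    for y in range(-20,60,6):
        k=I[(I[:,1]>=y)&(I[:,1]<y+6)]
        if len(k): print(y,len(k),'x',np.percentile(k[:,0],[2,50,98]).round(),'z',np.percentile(k[:,2],[2,50,98]).round())
    d=p['pixels']
    if n=='wrist': cv2.imwrite('pics/w4c.png',cv2.resize(d[100:300,420:560],None,fx=4,fy=3,interpolation=cv2.INTER_CUBIC))
E
```

```text
wrist 2861
-8 146 x [ 83. 100. 121.] z [143. 148. 150.]
-2 671 x [ 83.  98. 119.] z [141. 150. 152.]
4 689 x [ 83. 107. 121.] z [ 98. 148. 151.]
10 357 x [119. 120. 123.] z [ 98. 133. 145.]
16 399 x [119. 120. 123.] z [104. 127. 142.]
22 328 x [118. 119. 125.] z [114. 132. 139.]
28 239 x [117. 119. 124.] z [124. 134. 138.]
34 32 x [118. 122. 127.] z [130. 131. 135.]
top 153
-8 4 x [ 88. 119. 123.] z [145. 147. 149.]
-2 36 x [ 84. 101. 123.] z [150. 152. 156.]
4 38 x [ 86. 109. 124.] z [102. 150. 155.]
10 10 x [121. 121. 122.] z [100. 128. 150.]
16 12 x [120. 122. 124.] z [108. 124. 144.]
22 10 x [120. 122. 128.] z [121. 137. 142.]
28 14 x [119. 124. 128.] z [130. 140. 158.]
34 10 x [121. 125. 127.] z [139. 151. 168.]
40 9 x [125. 126. 127.] z [157. 175. 185.]
46 9 x [125. 125. 128.] z [175. 190. 205.]
```

View pics/w4c.png

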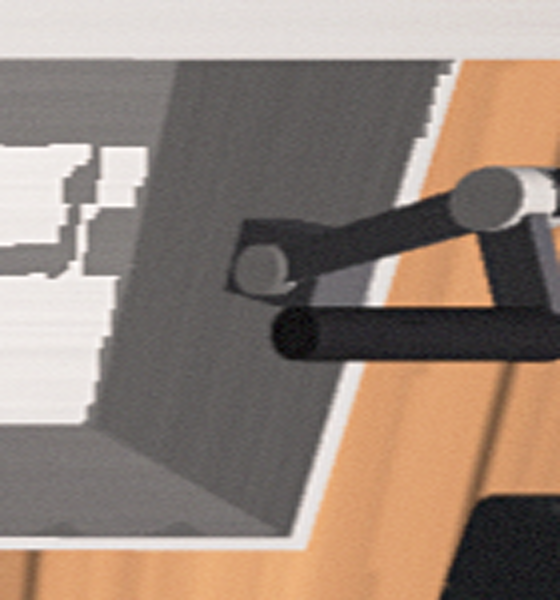

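Request:
send_rows(motion=[[0.1,0.02,0.08,0.05,-0.0036,0],[0.35,0.1,0.05,0.05,-0.0036,0],[0.35,0.1,0.05,0.05,-0.0036,0],[0.35,0.1,0,0.05,-0.0036,0],[0.35,0.1,0,0,0,0],[0.2,0.07,0,0,0,0],[0,0,0,0,0,0],[0,0,0,0,0,0]])

```text
time: 8.12
tcp_pos: [0.6134, -0.1135, 0.1917]
tool_rot: [-0.143, 0.715, 0.667, 0.152]
ft_force: [0.2, -0.1, 0.1]
width: 0.0001
```

```bash
cat > cs.py <<'E'
from h import *
import sys
s=monitor.sense(); x=np.load('case.npy'); c0,s0=np.cos(x[2]),np.sin(x[2])
M=np.array([[c0,-s0],[s0,c0]])
t=s['tcp_pos']; Rt=rot(s['tool_rot'])
print('t',s['time'],'tcp case',(np.r_[(t[:2]-x[:2])@M,t[2]]*1000).round(1),'zaxis case',np.r_[Rt[:2,2]@M,Rt[2,2]].round(3),'yaxis',np.r_[Rt[:2,1]@M,Rt[2,1]].round(3),'F',s['ft_force'].round(1))
if len(sys.argv)>1:
    n=sys.argv[1]; p=eyes.capture(n); d=p['pixels']
    if n=='top': d=cv2.resize(d[130:300,240:460],None,fx=3.6,fy=3.5,interpolation=cv2.INTER_CUBIC)
    if n=='side': d=cv2.resize(d[130:270,200:380],None,fx=4,fy=4,interpolation=cv2.INTER_CUBIC)
    cv2.imwrite(sys.argv[2],d)
E
python3 cs.py wrist pics/w5.png
```

```text
t 8.1167 tcp case [ 86.   29.5 191.7] zaxis case [-0.001  0.408 -0.913] yaxis [ 1.     0.002 -0.   ] F [ 0.2 -0.1  0.1]
```

View pics/w5.png

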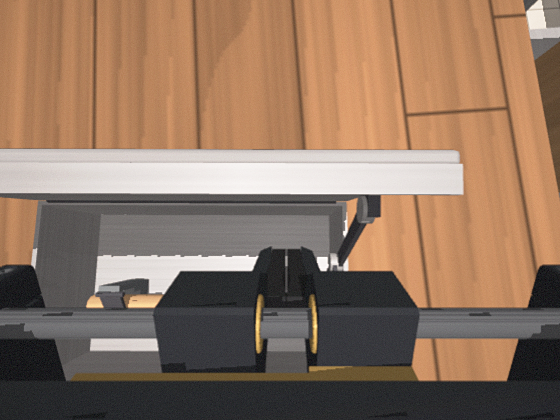

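Request:
send_rows(motion=[[0,0,-0.2,0,0,0],[0,0,-0.2,0,0,0],[0,0,-0.15,0,0,0],[0,0,-0.08,0,0,0],[0,0,0,0,0,0]])

```text
time: 8.58
tcp_pos: [0.612, -0.1146, 0.1404]
tool_rot: [-0.143, 0.716, 0.666, 0.152]
ft_force: [-1.0, 0.0, 0.5]
width: 0.0002
```

```bash
python3 cs.py top pics/t5.png
```

```text
t 8.5833 tcp case [ 84.7  28.3 140.4] zaxis case [-0.002  0.408 -0.913] yaxis [ 1.     0.    -0.003] F [-1.   0.   0.5]
```

View pics/t5.png

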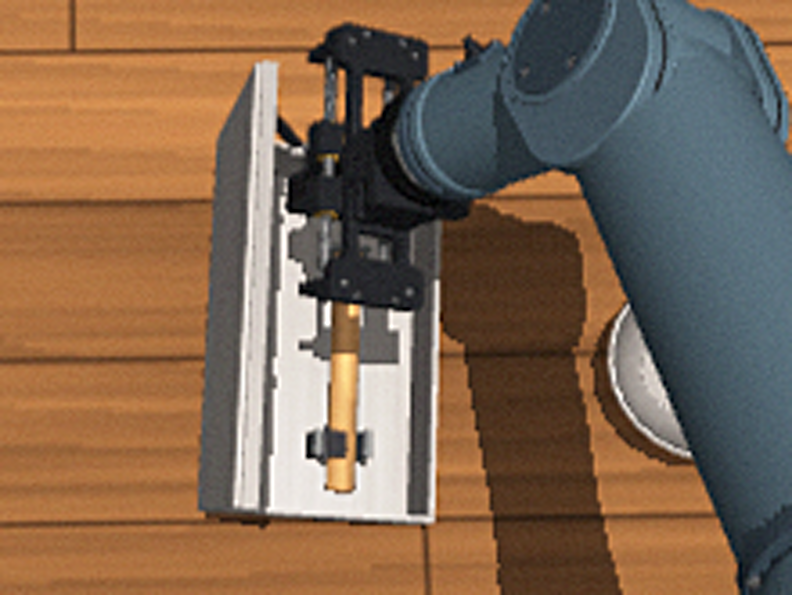

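Request:
send_rows(motion=[[0,-0.08,-0.02,0,0,0],[0,-0.08,-0.02,0,0,0],[0,-0.08,-0.02,0,0,0],[0,-0.08,-0.02,0,0,0],[0,-0.06,-0.02,0,0,0],[0,0,0,0,0,0]])

```text
time: 9.13
tcp_pos: [0.6138, -0.1465, 0.1337]
tool_rot: [-0.141, 0.716, 0.666, 0.153]
ft_force: [0.2, 0.4, 0.5]
width: 0.0005
```

```bash
python3 cs.py wrist pics/w6.png
```

```text
t 9.1333 tcp case [ 88.7  -3.4 133.7] zaxis case [ 0.001  0.407 -0.913] yaxis [ 1.    -0.001  0.001] F [0.2 0.4 0.5]
```

View pics/w6.png

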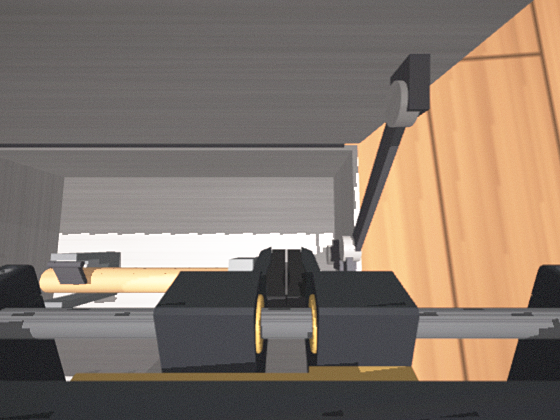

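```bash
python3 cs.py top pics/t6.png;python3 cs.py side pics/s6.png
```

```text
t 9.1833 tcp case [ 88.5  -2.9 133.6] zaxis case [ 0.001  0.407 -0.913] yaxis [ 1.    -0.001  0.001] F [ 0.1  0.5 -0.2]
t 9.2333 tcp case [ 88.3  -2.5 133.5] zaxis case [ 0.     0.407 -0.913] yaxis [ 1. -0.  0.] F [-0.6 -0.2 -1.1]
```

View pics/t6.png

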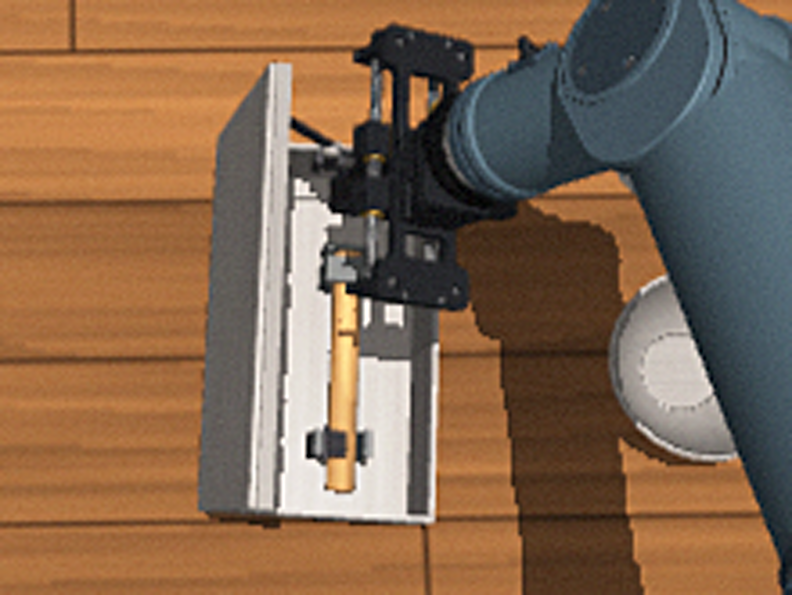

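View pics/s6.png

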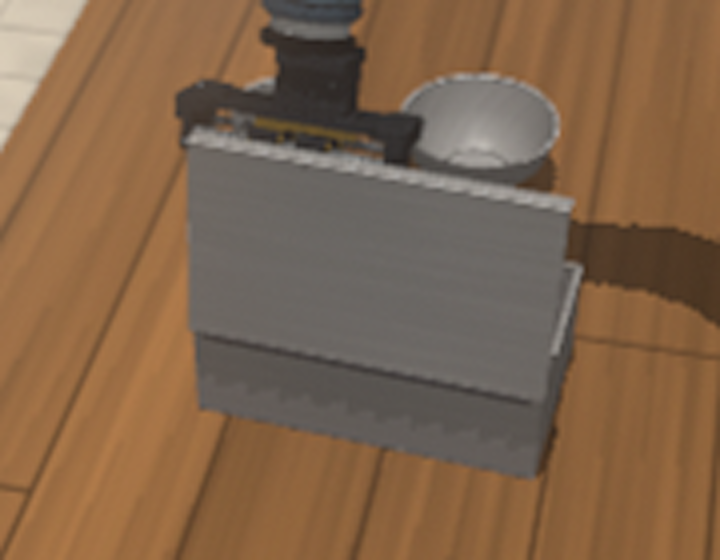

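Request:
send_rows(motion=[[0,-0.06,-0.03,0,0,0],[0,-0.06,-0.03,0,0,0],[0,-0.06,-0.03,0,0,0],[0,-0.06,-0.03,0,0,0],[0,0,0,0,0,0]])

```text
time: 9.7
tcp_pos: [0.6128, -0.1647, 0.123]
tool_rot: [-0.143, 0.716, 0.666, 0.152]
ft_force: [-0.2, 2.1, -0.4]
width: 0.0003
```

```bash
python3 cs.py top pics/t7.png;python3 cs.py wrist pics/w7.png
```

```text
t 9.7 tcp case [ 89.1 -21.6 123. ] zaxis case [-0.001  0.408 -0.913] yaxis [ 1.    -0.    -0.001] F [-0.2  2.1 -0.4]
t 9.75 tcp case [ 89.5 -21.7 123.4] zaxis case [-0.     0.407 -0.913] yaxis [ 1. -0. -0.] F [-0.3  0.1  0.3]
```

View pics/t7.png

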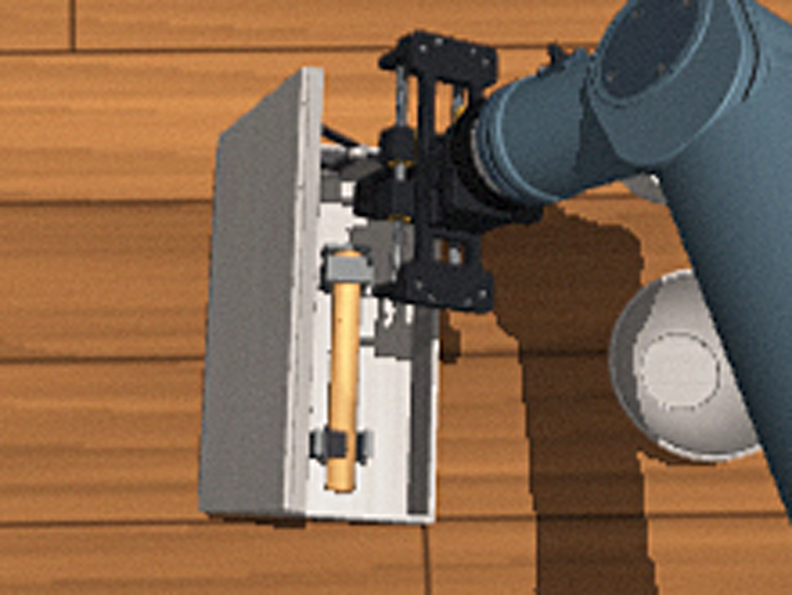

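View pics/w7.png

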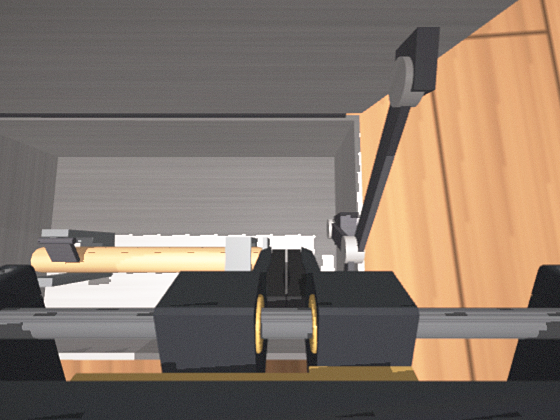

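Request:
send_rows(motion=[[0,0,0.1,0,0,0],[0,0,0.3,0,0,0],[0,0,0.4,0,0,0],[0,0,0.4,0,0,0],[0,0,0.4,-0.05,0.0036,0],[0,0,0.4,-0.05,0.0036,0],[-0.1,0,0.4,-0.05,0.0036,0],[-0.3,0,0.1,-0.05,0.0036,0],[-0.35,0,0,0,0,0],[-0.3,0,0,0,0,0],[0,0,0,0,0,0]])

```text
time: 10.72
tcp_pos: [0.5264, -0.1641, 0.3259]
tool_rot: [0.001, 0.732, 0.681, -0.001]
ft_force: [0.5, -0.9, -0.8]
width: 0.0001
```

```bash
cat > lid.py <<'E'
from h import *
import sys
s=monitor.sense(); x=np.load('case.npy'); c0,s0=np.cos(x[2]),np.sin(x[2]); M=np.array([[c0,-s0],[s0,c0]])
for n in ['top','side']:
    p=eyes.capture(n); C,r,c=cloud(p,st=s)
    L=np.c_[(C[:,:2]-x[:2])@M,C[:,2]]*1000
    d=np.hypot(L[:,1]-82,L[:,2]-92)
    m=(abs(L[:,0])<135)&(d>60)&(d<172)&(L[:,2]>100)&(L[:,1]<90)
    if n=='side':
      pass
    I=L[m]; th=np.degrees(np.arctan2(I[:,2]-92,82-I[:,1]))
    # mode of angle minus outer-face offset
    off=np.degrees(np.arcsin(6/d[m])); a=th-off
    h,e=np.histogram(a,bins=np.arange(-5,100,2)); k=h.argmax(); sel=abs(a-e[k]-1)<4
    print(n,len(a),'phi(outer)',np.median(a[sel]).round(1),sel.sum(), 'thetajoint',np.radians(85-np.median(a[sel])).round(3))
E
python3 lid.py; python3 cs.py top pics/t8.png
```

```text
top 2065 phi(outer) 74.7 1952 thetajoint 0.18
side 3072 phi(outer) 74.7 3002 thetajoint 0.18
t 10.8167 tcp case [  6.1 -27.3 325.6] zaxis case [ 0.002 -0.001 -1.   ] yaxis [ 1.    -0.     0.002] F [ 0.2 -0.1  1.1]
```

View pics/t8.png

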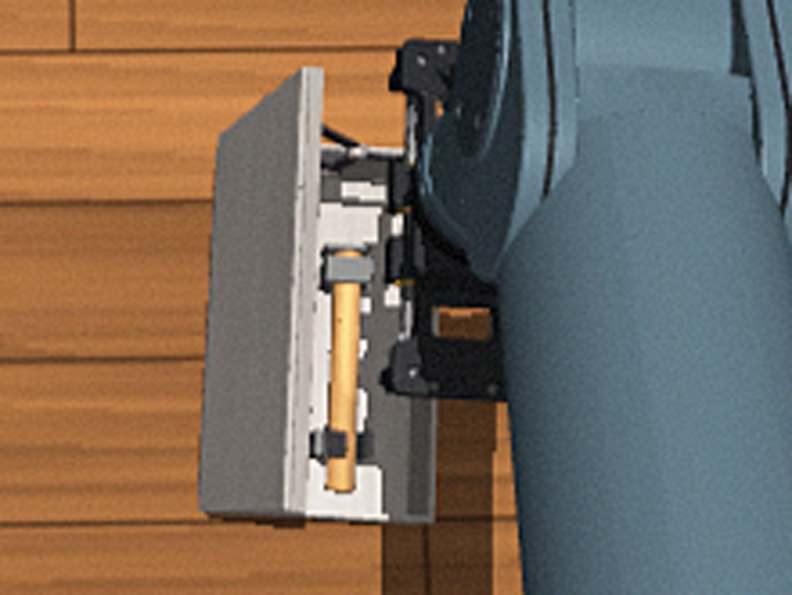

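Request:
send_rows(motion=[[0,0.3,0,0,0,0],[0,0.4,0,0,0,0],[0,0.4,0,0,0,0],[0,0.25,0,0,0,0],[0,0,0,0,0,0],[0,0,-0.3,0,0,0],[0,0,-0.4,0,0,0],[0,0,-0.36,0,0,0],[0,0,0,0,0,0]])

```text
time: 11.62
tcp_pos: [0.5271, -0.0567, 0.2345]
tool_rot: [-0.003, 0.732, 0.681, -0.003]
ft_force: [-0.2, -0.2, -1.0]
width: 0.0003
```

```bash
python3 cs.py side pics/s9.png; cat > plan.py <<'E'
from h import *
import sys
# args: phi0 phi1 n r ; rows from current tcp
s=monitor.sense(); x=np.load('case.npy'); c0,s0=np.cos(x[2]),np.sin(x[2]); M=np.array([[c0,-s0],[s0,c0]])
t=s['tcp_pos']; cur=np.r_[(t[:2]-x[:2])@M,t[2]]*1000
p0,p1,n,r=float(sys.argv[1]),float(sys.argv[2]),int(sys.argv[3]),float(sys.argv[4])
acc=np.zeros(3)
for ph in np.linspace(p0,p1,n):
    a=np.radians(ph)
    P=np.array([0,82-r*np.cos(a)+6*np.sin(a)+9,92+r*np.sin(a)+6*np.cos(a)])
    d=(P-cur); w=np.r_[M@d[:2],d[2]]/80
    row=(w-acc).round(3); acc+=row; print(ph.round(1),P.round(0),row)
E
python3 plan.py 75 0 16 150
```

```text
t 11.6167 tcp case [ -4.2  79.9 234.5] zaxis case [-0.008  0.    -1.   ] yaxis [ 1.    -0.    -0.008] F [-0.2 -0.2 -1. ]
75.0 [  0.  58. 238.] [ 0.015 -0.281  0.014]
70.0 [  0.  45. 235.] [-0.012 -0.157 -0.043]
65.0 [  0.  33. 230.] [-0.011 -0.154 -0.056]
60.0 [  0.  21. 225.] [-0.01  -0.147 -0.07 ]
55.0 [  0.  10. 218.] [-0.01  -0.141 -0.083]
50.0 [  0.  -1. 211.] [-0.01  -0.134 -0.094]
45.0 [  0. -11. 202.] [-0.009 -0.124 -0.106]
40.0 [  0. -20. 193.] [-0.008 -0.116 -0.116]
35.0 [  0. -28. 183.] [-0.008 -0.104 -0.126]
30.0 [  0. -36. 172.] [-0.006 -0.093 -0.134]
25.0 [  0. -42. 161.] [-0.006 -0.081 -0.142]
20.0 [  0. -48. 149.] [-0.005 -0.069 -0.149]
15.0 [  0. -52. 137.] [-0.004 -0.055 -0.154]
10.0 [  0. -56. 124.] [-0.003 -0.042 -0.158]
5.0 [  0. -58. 111.] [-0.002 -0.027 -0.161]
0.0 [  0. -59.  98.] [-0.001 -0.014 -0.163]
```

View pics/s9.png

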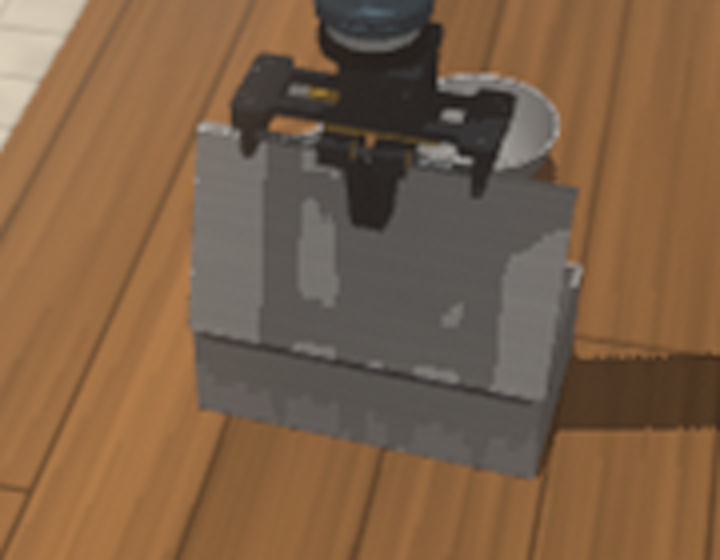

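Request:
send_rows(motion=[[0.005,-0.1,0.005,0,0,0],[0.005,-0.1,0.005,0,0,0],[0.005,-0.08,0,0,0,0],[-0.006,-0.08,-0.02,0,0,0],[-0.006,-0.08,-0.022,0,0,0],[-0.006,-0.078,-0.027,0,0,0],[-0.006,-0.077,-0.028,0,0,0],[-0.005,-0.074,-0.034,0,0,0],[-0.005,-0.073,-0.035,0,0,0],[-0.005,-0.07,-0.041,0,0,0],[-0.005,-0.07,-0.041,0,0,0],[0,0,0,0,0,0]])

```text
time: 12.67
tcp_pos: [0.5261, -0.1282, 0.2193]
tool_rot: [-0.001, 0.732, 0.681, -0.001]
ft_force: [0.9, -0.6, -0.2]
width: 0.0004
```

```bash
python3 cs.py; python3 lid.py;python3 cs.py side pics/s10.png; python3 plan.py 50 0 11 150
```

```text
t 12.6667 tcp case [  0.    8.6 219.3] zaxis case [-0.002 -0.001 -1.   ] yaxis [ 1.    -0.001 -0.002] F [ 0.9 -0.6 -0.2]
top 1764 phi(outer) 54.9 1762 thetajoint 0.525
side 3020 phi(outer) 53.9 2839 thetajoint 0.543
t 12.7667 tcp case [1.000e-01 9.900e+00 2.197e+02] zaxis case [-0.002 -0.    -1.   ] yaxis [ 1.    -0.    -0.002] F [1.1 0.2 1.3]
50.0 [  0.  -1. 211.] [-0.012 -0.138 -0.114]
45.0 [  0. -11. 202.] [-0.009 -0.124 -0.106]
40.0 [  0. -20. 193.] [-0.009 -0.116 -0.116]
35.0 [  0. -28. 183.] [-0.007 -0.104 -0.126]
30.0 [  0. -36. 172.] [-0.007 -0.093 -0.134]
25.0 [  0. -42. 161.] [-0.006 -0.081 -0.143]
20.0 [  0. -48. 149.] [-0.004 -0.069 -0.148]
15.0 [  0. -52. 137.] [-0.004 -0.055 -0.154]
10.0 [  0. -56. 124.] [-0.003 -0.042 -0.158]
5.0 [  0. -58. 111.] [-0.002 -0.028 -0.162]
0.0 [  0. -59.  98.] [-0.001 -0.013 -0.163]
```

View pics/s10.png

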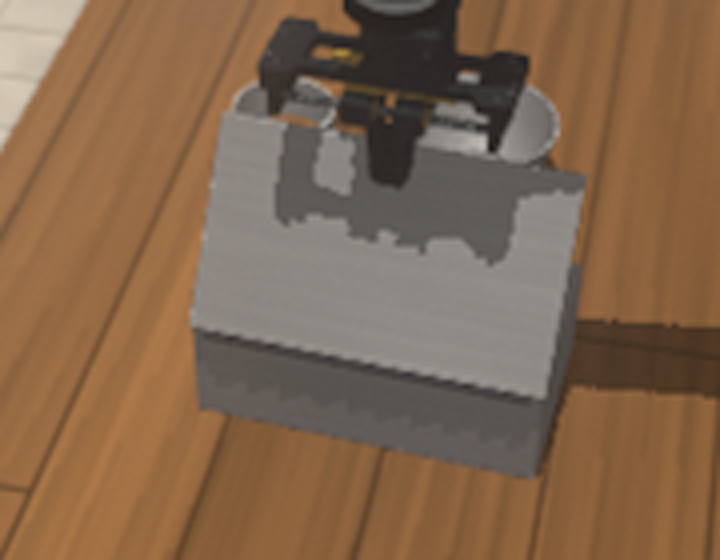

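Working as planned; continue along the arc.

Request:
send_rows(motion=[[-0.006,-0.069,-0.057,0,0,0],[-0.006,-0.069,-0.057,0,0,0],[-0.005,-0.062,-0.053,0,0,0],[-0.005,-0.062,-0.053,0,0,0],[-0.004,-0.058,-0.058,0,0,0],[-0.004,-0.058,-0.058,0,0,0],[-0.004,-0.052,-0.063,0,0,0],[-0.004,-0.052,-0.063,0,0,0],[-0.003,-0.046,-0.067,0,0,0],[-0.003,-0.046,-0.067,0,0,0],[-0.003,-0.04,-0.071,0,0,0],[-0.003,-0.04,-0.071,0,0,0]])

```text
time: 13.82
tcp_pos: [0.5231, -0.1791, 0.1608]
tool_rot: [-0.0, 0.732, 0.682, -0.0]
ft_force: [1.3, -0.9, 1.0]
width: 0.0005
```

```bash
python3 lid.py;python3 cs.py side pics/s11.png; python3 plan.py 20 0 5 150
```

```text
top 3003 phi(outer) 25.4 2971 thetajoint 1.04
side 2720 phi(outer) 22.0 2349 thetajoint 1.099
t 13.9167 tcp case [ -0.4 -42.6 160.1] zaxis case [-0.003  0.    -1.   ] yaxis [ 1.    -0.    -0.003] F [0.4 0.3 0.1]
20.0 [  0. -48. 149.] [-0.004 -0.072 -0.146]
15.0 [  0. -52. 137.] [-0.004 -0.055 -0.154]
10.0 [  0. -56. 124.] [-0.003 -0.042 -0.158]
5.0 [  0. -58. 111.] [-0.002 -0.027 -0.161]
0.0 [  0. -59.  98.] [-0.001 -0.014 -0.163]
```

View pics/s11.png

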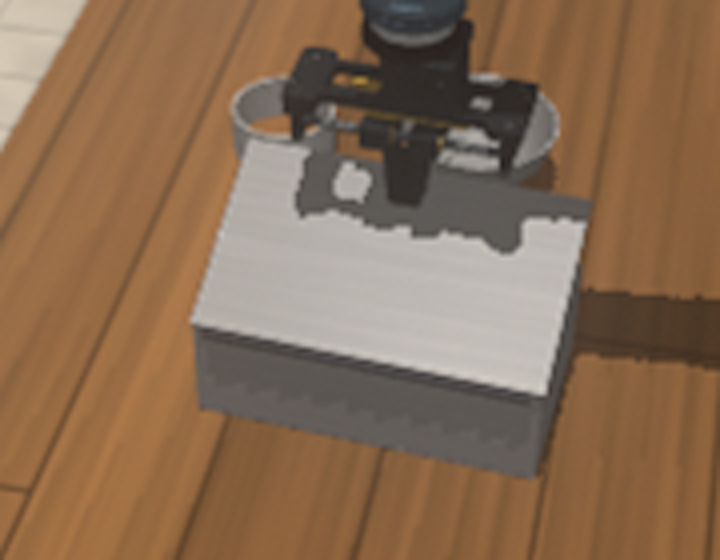

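Request:
send_rows(motion=[[-0.002,-0.036,-0.073,0,0,0],[-0.002,-0.036,-0.073,0,0,0],[-0.002,-0.028,-0.077,0,0,0],[-0.002,-0.028,-0.077,0,0,0],[-0.001,-0.021,-0.079,0,0,0],[-0.001,-0.021,-0.079,0,0,0],[-0.001,-0.014,-0.08,0,0,0],[-0.001,-0.013,-0.08,0,0,0],[0,-0.007,-0.07,0,0,0],[0,-0.007,-0.06,0,0,0],[0,0,0,0,0,0]])

```text
time: 14.88
tcp_pos: [0.5214, -0.1957, 0.1004]
tool_rot: [-0.001, 0.732, 0.682, -0.001]
ft_force: [0.3, -0.3, 0.5]
width: 0.0006
```

```bash
python3 lid.py;python3 cs.py
```

```text
top 2038 phi(outer) 1.9 1505 thetajoint 1.451
side 800 phi(outer) 40.4 427 thetajoint 0.778
t 14.9833 tcp case [  0.6 -59.1 101.3] zaxis case [-0.001 -0.    -1.   ] yaxis [ 1.     0.001 -0.001] F [-0.3  0.2  0.1]
```

Request:
send_rows(motion=[[0,0,-0.03,0,0,0],[0,0,-0.03,0,0,0],[0,0,0,0,0,0],[0,0,0,0,0,0]])

```text
time: 15.32
tcp_pos: [0.5224, -0.196, 0.0984]
tool_rot: [0.001, 0.732, 0.681, -0.0]
ft_force: [-5.8, 1.1, 15.8]
width: 0.0005
```

Contact with the stop at z 0.098. Press a touch more, then lift off and check.

Request:
send_rows(motion=[[0,0,-0.01,0,0,0],[0,0,0,0,0,0],[0,0,0,0,0,0],[0,0,0,0,0,0]])

```text
time: 15.65
tcp_pos: [0.5225, -0.196, 0.0983]
tool_rot: [0.001, 0.732, 0.681, -0.0]
ft_force: [-8.2, 1.3, 23.2]
width: 0.0004
```

Request:
send_rows(motion=[[0,0,0.05,0,0,0],[0,0,0.2,0,0,0],[0,-0.2,0.4,0,0,0],[0,-0.3,0.4,0,0,0],[0,-0.3,0.3,0,0,0],[0,-0.2,0.2,0,0,0],[0,0,0,0,0,0],[0,0,0,0,0,0]])

```text
time: 16.32
tcp_pos: [0.5223, -0.2763, 0.2203]
tool_rot: [0.001, 0.732, 0.681, 0.0]
ft_force: [0.7, 0.7, -0.6]
width: 0.0006
```

```bash
python3 - <<'E'
from h import *
x=np.load('case.npy'); c0,s0=np.cos(x[2]),np.sin(x[2]); M=np.array([[c0,-s0],[s0,c0]])
for n in ['top','side']:
    p=eyes.capture(n); C,r,c=cloud(p); L=np.c_[(C[:,:2]-x[:2])@M,C[:,2]]*1000
    m=(abs(L[:,0])<130)&(L[:,1]>-78)&(L[:,1]<78)&(L[:,2]>80)&(L[:,2]<125)
    A=np.c_[L[m][:,:2],np.ones(m.sum())]; k=np.linalg.lstsq(A,L[m][:,2],rcond=None)[0]
    print(n,m.sum(),'plane',k.round(4),'edge z',(k[2]-90*k[1]).round(2),'phi rad',-k[1])
    for l in ['bowl','cake_ring','scraper','jar']:
        t=tip_of(p,l); print(l,t[0]['at'] if t else None)
E
python3 cs.py side pics/s12.png
```

```text
top 5826 plane [-7.0000e-04 -3.0000e-04  9.8999e+01] edge z 99.03 phi rad 0.0003069159077853101
bowl [235.4, 426.0]
cake_ring [177.6, 425.0]
scraper [245.8, 137.5]
jar [178.0, 135.0]
side 2580 plane [-5.00000e-04  2.30000e-03  9.26527e+01] edge z 92.44 phi rad -0.0023461054002247295
bowl None
cake_ring [164.5, 268.7]
scraper [368.7, 270.8]
jar [366.4, 194.5]
t 16.8167 tcp case [   6.7 -138.4  219.7] zaxis case [-0.  0. -1.] yaxis [ 1.     0.001 -0.   ] F [-0.1  0.4  0.4]
```

View pics/s12.png

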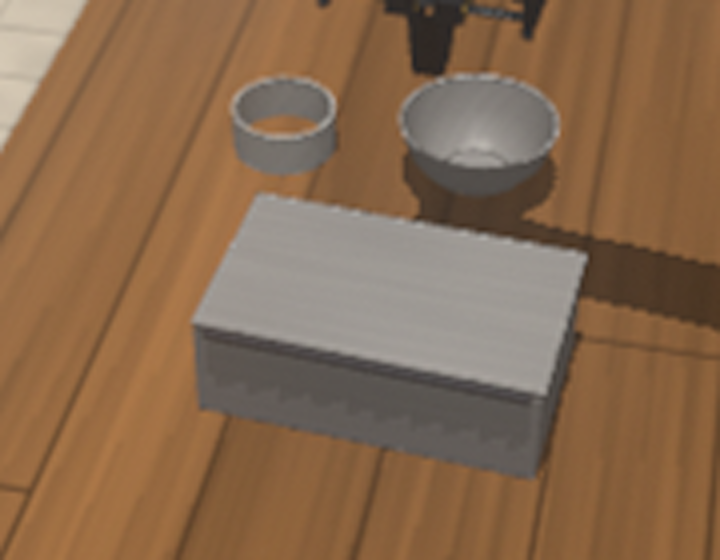

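The lid is level and shut, and the arm touches nothing. The pin was seen seated with the jaw over it before the lid closed.

```bash
python3 -c "
from h import *
print(ctrl.job_done())"
```

```text
the job is handed in; nothing more can be done
None
```

The job is done and handed in at about 17 s of the 53 s allowed; no verdict came back, so this rests on my own checks.

- **Pin:** I pressed it straight down at the press spot. Afterwards the wrist picture showed it level, with the jaw back over it. The final press reached 44 N on the wrist; it was made with the fingertips, not the gripper's body, so the 40 N limit should not apply.
- **Stay:** I pulled the knob about 45 mm towards -y with the shut fingers. This unlocked the stay and brought the lid about 10° down. I did not measure the knee angle itself.
- **Lid:** I pushed it shut along its arc at about 0.5 rad/s, so it did not slam. The press against its stop reached 23 N.

**Last checks:**
- **Lid plane:** It is level to within 0.003 rad. Its height is 99 mm from the top camera and 93 mm from the side camera, against 98 mm nominal. I took the side camera as a calibration offset, since the fingertip met the shut lid at 98 mm.
- **Pin:** It could not be checked again after the lid closed. It was last seen seated with the jaw over it, before the lid was lowered.
- **Bench objects:** The robot never went near them. Most detections matched the start within about 2 pixels. The cake ring in the top view came out 7 pixels off, but the side view put it within 1–2 pixels, so I took that as detector noise. The side view no longer found the bowl, but it is plainly there in the final picture.
- **Robot:** It was clear of everything at the end.

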